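# Clear the burnisher's cover, line up its fastener and hold the cover shut

## Robot

A 7-joint arm with a two-finger parallel gripper is mounted at the origin on the work surface. World frame = base frame: x ahead of the robot, y to its left, z up, the work surface at z = 0. Lengths are in m, angles in rad, forces in N, time in s.
With the tool pointing down it reaches from about 0.425 to 1.025 m from the base axis. Payload 9.4 kg.
Tool frame: the origin (TCP) lies on the centre line of the jaws, within the pads' length; the fingertips stand 17 mm ahead of it and the grasp point (between the pads) lies 2 mm behind it (nose_length is the distance from the TCP to the fingertips, in m); z points along the fingers, y is the direction in which the jaws open and shut (so a half turn about z gives the same grasp; the last joint's range is limited). The gripper opens to 93 mm and grips with 3 to 60 N. Pads are 15 mm wide; open, the fingers measure 128 mm over their backs; the gripper's body (75 mm by 188 mm) begins 65 mm behind the grasp point.
Start: joints at [1.139, 0.599, -0.003, 1.599, 0.002, 0.943, -0.08], TCP at [0.252, -0.68, 0.236] pointing down, gripper open.
Joint ranges: [-2.57, 2.57], [-0.35, 1.97], [-1.29, 1.29], [0.11, 2.56], [-1.05, 4.19], [0.11, 1.86], [-2.63, 2.63]. Speed limits (rad/s): [2.22, 2.22, 3.01, 3.01, 3.14, 3.14, 3.14].

## Interface

Orientations are given as a rotation vector (axis times angle).
In Python, from station import * gives the robot as it stands.
- The arm moves only by the shell command python3 -m inch 'ROWS'. ROWS is JSON, a list of rows, each a list of 7 numbers: the turn, a rotation vector about the tool's x, y, z in rad, then the shift along the tool's x, y, z in m, then the gripper command: -1 is shut, 1 is fully open, values between are in proportion. A call has 1 to 20 rows; each row shifts and turns the commanded pose from where the row before left it, along the tool's axes as they then stand; what a row does not reach is not made up. A row lasts 1/12 s, in which the tool goes at most 41.7 mm and 7.16 degrees, less where a joint would pass 70% of its speed; a pose out of reach is approached as far as the arm can. A call is refused whole if a number of a shift passes 0.0417 or a number of a turn 0.125, either way. A call with a gripper value outside its range is refused whole. The fingers move at their own pace and stop on an object; the grip force is fixed at half the most. Time passes only in rows, so rows that do not move let the fingers close. It gives the time, the measured TCP pose, the force and the opening at its end, in the units of the state.
- get_state(): the state, without advancing time (a new reading comes with each control period).
- capture(name): name is "scene" or "top" or "wrist"; returns the picture (480x640x3 uint8, blue, green, red); there is no depth.
- camera_model(name): a dict with "fx", "fy", "cx", "cy" (pixels), "position" and "rotation" of the camera in the world; the wrist camera has in their place "mount" (4x4, takes a point from camera to tool coordinates, whose origin is the TCP and whose axes are the flange's). Camera axes: x right, y down, z forward; pixel columns grow to the right and rows downward; lengths in m; the calibration is good to about 2 mm. The wrist camera is an equidistant fisheye: a pixel r from the principal point sees the ray r / f radians off the axis. A picture is of the moment at which its call begins: read the wrist's pose just before it. camera_model takes no time and is no camera call.
- hand_in(): hands the job in, once; it reports no verdict.
The state is a dict: "time_s": time; "q": joint angles; "joint_vel": joint speeds; "joint_efforts": joint torques, N m; "position": TCP position; "orientation": TCP orientation; "ft_force": force on the tool from outside, world axes, zero at the start; "torque": the same for the moment, N m; "grip_width": finger opening in m.
Only numpy, scipy, OpenCV 4.12 (cv2) and the standard library are available. Lean on these libraries where they do the work, as an engineer would, in place of code of your own. Each camera call takes 0.05 s, during which the arm holds its last target. There are 200 camera calls.

## Task

Clear the two tins off the access cover of the edge-burnishing machine by stacking them squarely on the carton on the bench, the large tin first and the small tin on top of it. Then turn the cover's quarter-turn wing fastener clockwise until it lines up with the slot marked in the cover, press the cover fully down against its frame, and finish while still holding it pressed there. Leave the other things on the bench where they are.

Things in the scene. Friction and masses are not known exactly. Their poses are not given: they have to be found in the camera images.
- machine: Edge-burnishing machine, fixed: low grey housing 200 mm (its x) by 320 mm (its y) with a dark steel frame on top, upper face 85 mm above the bench; a motor at its far side (+x, 76 mm high) and a wooden cone at its left end (+y). Origin: centre of the underside; z up.
- cover: Access cover on the machine: aluminium plate 176 (x) by 296 (y) by 6 mm, axes as the machine's; origin: centre of its underside. Springs hold it 8 mm above the frame (top 99 mm above the bench, also with tins on it). It moves only straight down, untilted: starts at about 7 N, is fully down (top at 91 mm) at 12 N, springs up if let go. It stops after 2 mm unless the wing lines up with the slot.
- wing_grip (a point): Wing of the fastener, on the cover 100 mm to -y of its centre: upright steel bar 40 mm long, 11 mm thick, from 4 to 34 mm above the cover's top, on a round flange 34 mm across. This point: on its vertical turning axis, 20 mm above the cover's top; x along the bar, y across it, z up. It rides down with the cover.
- wing (a joint): Angle of the wing (rad), growing clockwise seen from above. 0: the bar lies along the machine's x axis, in line with the dark slot (74 by 8 mm) and the two small ribs on the cover; the key beneath then passes. Within about 0.2 is near enough. Starts at -1.4 to -0.7, turns from -1.6 to 0.5, stays where it is left (friction 0.06 N m).
- carton_mid (a point): Closed cardboard carton on the bench, the foot of the column: 90 (x) by 68 (y) by 50 mm high, about 0.7 kg, loose. Point at its centre, 25 mm above the bench; z up.
- large_tin_mid (a point): Large closed steel tin, 76 (x) by 56 (y) by 40 mm high, 0.15 to 0.31 kg, loose, lying on the cover at the start. Point at its centre, 20 mm above its underside; z up. Its long side (x) shall lie along the carton's long side.
- small_tin_mid (a point): Small closed steel tin, 62 (x) by 44 (y) by 34 mm high, 0.1 to 0.21 kg, loose, lying on the cover at the start. Point at its centre, 17 mm above its underside; z up. Its long side (x) shall lie along the large tin's long side.
- large_tin: The large tin again, origin at the centre of its underside.
- small_tin: The small tin again, origin at the centre of its underside.
- glue_jar: Bystander: standing jar, 64 mm across, 75 mm high, origin under its centre.
- dye_bottle: Bystander: standing amber bottle, 44 mm across, 100 mm high, origin under its centre.
- thread_spool: Bystander: standing wooden spool, 52 mm across, 60 mm high, origin under its centre.
- mallet: Bystander: wooden mallet standing on its head, handle up; head 72 mm across and 75 mm high, 195 mm high in all, origin under its centre.
- awl: Bystander: lying awl 150 mm long, 26 mm thick wooden handle, origin on the bench below its middle.
- brass_weight: Bystander: standing brass weight, 56 mm across, 62 mm high, 0.8 kg, origin under its centre.

How it is judged:
By the outcome, as a careful person would: the job done as asked, in the order asked, and still so for the second after the job is handed in, while the arm keeps its last pose, push and grip.
It also fails if it takes over 61 s, if anything falls off the work surface, if the arm or the gripper's body presses on something with over 40 N, if the wrist force passes 120 N, or if a joint passes its speed limit or range.

## Working session

There is one attempt and no reset: what is moved stays moved. The work goes in short steps, Python scripts to look and compute and a shell command to move; the robot and the scene stay as the last step left them, time stands still between calls to the robot, and variables do not carry over. Pictures are saved under pics/ and viewed, about 8 in all and at most 12, crops included, and the job is handed in when it is done.

```bash
ls; mkdir -p pics
python3 - <<'E'
from station import *
import cv2
print(get_state())
for n in("scene","top","wrist"):
    print(n,camera_model(n)); 
for n in("scene","top"):
    cv2.imwrite(f"pics/{n}0.png",capture(n))
E
```

```text
pics
{'time_s': 0.0, 'q': array([ 1.13927472,  0.6001065 , -0.00256567,  1.60012416,  0.00181726,
        0.94290283, -0.07980593]), 'joint_vel': array([ 1.51271322e-03,  1.79578902e-04, -1.11571499e-03,  2.21568302e-03,
        1.94524243e-03,  8.64036076e-04,  5.70845949e-05]), 'joint_efforts': array([-8.08619061e-04, -7.65073442e+01,  1.49747752e+00, -2.52353489e+01,
       -5.24210860e-02,  1.69457216e-02,  1.87229834e-04]), 'position': array([ 0.25171519, -0.67940736,  0.23477513]), 'orientation': array([-3.09079991e+00, -5.54297189e-01,  6.45110072e-04]), 'ft_force': array([-0.52727407, -0.15436958,  0.50044041]), 'torque': array([ 0.00658785, -0.04981054, -0.00560929]), 'grip_width': 0.09298791498031603}
scene {'fx': 613.1120463576123, 'fy': 613.1120463576123, 'cx': 321.43211284349456, 'cy': 243.83385309218673, 'position': array([ 1.23924005, -0.39942284,  1.47594678]), 'rotation': array([-2.2355466 , -1.47602906,  0.38383667])}
top {'fx': 581.3829105200695, 'fy': 581.3829105200695, 'cx': 319.33593883233766, 'cy': 239.9321224940069, 'position': array([ 0.36284889, -0.05418323,  1.41715806]), 'rotation': array([-2.17496402,  2.18260672, -0.14328764])}
wrist {'fx': 371.64829954431775, 'fy': 371.64829954431775, 'cx': 322.99027952406715, 'cy': 240.70953765654565, 'mount': array([[ 7.67944868e-04, -9.53996851e-01, -2.99815642e-01,
         8.43107737e-02],
       [ 9.99999478e-01,  9.34852684e-04, -4.13260793e-04,
        -7.76515352e-04],
       [ 6.74532953e-04, -2.99815168e-01,  9.53997070e-01,
        -1.50216279e-01],
       [ 0.00000000e+00,  0.00000000e+00,  0.00000000e+00,
         1.00000000e+00]])}
```

View pics/top0.png

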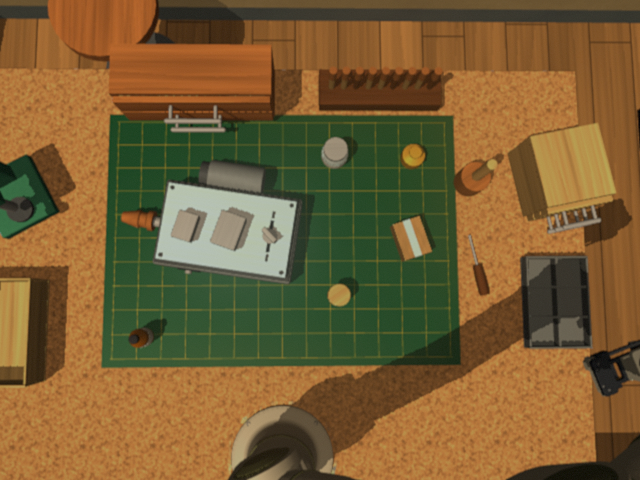

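View pics/scene0.png

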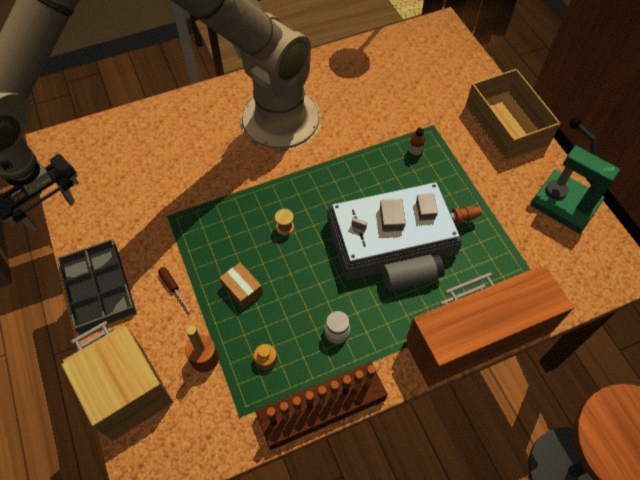

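```bash
cat > h.py <<'E'
from station import *
import cv2, numpy as np
from scipy.spatial.transform import Rotation as R
def pt(cam,u,v,z,st=None):
    m=camera_model(cam); x=(u-m['cx'])/m['fx']; y=(v-m['cy'])/m['fy']
    if cam=='wrist':
        r=np.hypot(x,y); s=np.sin(r)/max(r,1e-9); d=np.array([x*s,y*s,np.cos(r)])
        M=m['mount']; Rt=R.from_rotvec(st['orientation']).as_matrix()
        d=Rt@M[:3,:3]@d; p=Rt@M[:3,3]+st['position']
    else:
        d=R.from_rotvec(m['rotation']).as_matrix()@np.array([x,y,1]); p=m['position']
    return p+d*(z-p[2])/d[2]
def rect(cam,c,z,st=None):
    """min area rect of contour cast on plane z: centre, long, short, angle of the long side (deg, mod 180)"""
    P=np.array([pt(cam,*q,z,st)[:2] for q in c.reshape(-1,2)],np.float32)
    (cx,cy),_,_=r=cv2.minAreaRect(P); b=cv2.boxPoints(r)
    e=b[1]-b[0],b[2]-b[1]; l=[np.hypot(*k) for k in e]; k=e[int(l[1]>l[0])]
    return np.round([cx,cy,max(l),min(l),np.degrees(np.arctan2(k[1],k[0]))%180],4)
def tool(st):
    """yaw of the jaw direction y and tool x, deg"""
    M=R.from_rotvec(st['orientation']).as_matrix(); return np.degrees(np.arctan2(M[1,0],M[0,0])),M
E
python3 - <<'E'
from h import *
im=cv2.imread('pics/top0.png'); hsv=cv2.cvtColor(im,cv2.COLOR_BGR2HSV)
for p in [(185,225),(230,230),(270,235),(200,255),(400,230),(412,240),(422,252),(205,240)]: print(p,hsv[p[1],p[0]])
z=cv2.resize(im[170:290,140:440],None,fx=2.6,fy=2.6,interpolation=cv2.INTER_CUBIC); cv2.imwrite('pics/crop0.png',z)
m=cv2.inRange(hsv,(60,0,150),(130,70,255)); m[:170]=0;m[290:]=0;m[:,310:]=0
cs=cv2.findContours(m,cv2.RETR_CCOMP,cv2.CHAIN_APPROX_NONE)[0]
for c in cs:
    if cv2.contourArea(c)>60: print(cv2.boundingRect(c),cv2.contourArea(c),[rect('top',c,z) for z in(.099,.133,.139)])
E
```

```text
(185, 225) [ 17  55 166]
(230, 230) [ 19  55 159]
(270, 235) [ 19  53 165]
(200, 255) [ 58  18 194]
(400, 230) [ 16 161 163]
(412, 240) [ 45  32 189]
(422, 252) [ 16 148 172]
(205, 240) [ 53  21 193]
(163, 255, 43, 10) 69.0 [array([4.58700e-01, 2.17900e-01, 9.65000e-02, 7.80000e-03, 8.03306e+01]), array([4.56200e-01, 2.10900e-01, 9.40000e-02, 7.60000e-03, 8.03305e+01]), array([4.55800e-01, 2.09700e-01, 9.35000e-02, 7.50000e-03, 8.03306e+01])]
(168, 243, 40, 9) 109.5 [array([4.88000e-01, 2.10400e-01, 8.80000e-02, 1.64000e-02, 8.74441e+01]), array([4.84800e-01, 2.03600e-01, 8.58000e-02, 1.59000e-02, 8.74441e+01]), array([4.84200e-01, 2.02400e-01, 8.54000e-02, 1.59000e-02, 8.74441e+01])]
```

View pics/crop0.png

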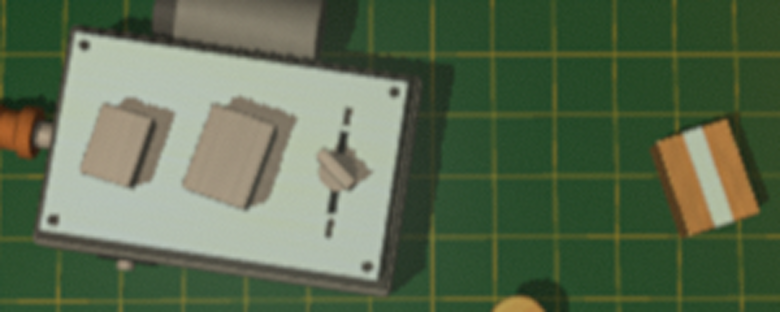

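Run:
```python
from h import *
im=cv2.imread('pics/top0.png'); hsv=cv2.cvtColor(im,cv2.COLOR_BGR2HSV)
def big(m,z,amin=80):
    for c in cv2.findContours(m,cv2.RETR_EXTERNAL,cv2.CHAIN_APPROX_NONE)[0]:
        if cv2.contourArea(c)>amin: print(cv2.boundingRect(c),cv2.contourArea(c),rect('top',c,z))
def box(m,x0,y0,x1,y1):
    o=np.zeros_like(m);o[y0:y1,x0:x1]=m[y0:y1,x0:x1];return o
t=cv2.inRange(hsv,(10,38,135),(28,90,255))
print('small');big(box(t,165,200,207,250),.133)
print('large');big(box(t,205,200,255,255),.139)
print('wing');big(box(t,257,220,290,250),.133,20)
b=cv2.inRange(hsv,(35,0,110),(90,50,255))
print('cover');big(box(b,150,175,305,285),.099,3000)
c=cv2.bitwise_or(cv2.inRange(hsv,(5,90,125),(22,255,255)),cv2.inRange(hsv,(20,0,140),(90,60,255)))
c=cv2.morphologyEx(c,cv2.MORPH_CLOSE,np.ones((3,3)))
print('carton');big(box(c,385,205,440,270),.05)
cv=[(72,30),(411,80),(380,280),(38,233)]
print('cover corners',rect('top',np.array([(140+u/2.6,170+v/2.6) for u,v in cv]),.099))
cv=[(657,148),(727,118),(760,210),(688,236)]
print('carton corners',rect('top',np.array([(140+u/2.6,170+v/2.6) for u,v in cv]),.05))
for n,p,z in [('jar',(335,148),.075),('bottle',(139,338),.1),('spool',(339,294),.06),('weight',(413,154),.062),('mallet',(491,163),.195)]: print(n,pt('top',*p,z).round(3))
st=get_state();print(tool(st))
```

```text
small
(171, 210, 27, 32) 487.0 [5.331000e-01 2.129000e-01 6.150000e-02 4.270000e-02 1.624514e+02]
large
(211, 210, 34, 40) 782.0 [5.223000e-01 1.161000e-01 7.540000e-02 5.440000e-02 1.601116e+02]
wing
(262, 227, 14, 16) 105.0 [5.08500e-01 3.01000e-02 3.64000e-02 2.04000e-02 4.48157e+01]
cover
(155, 182, 142, 96) 10003.5 [ 0.5276  0.1246  0.2981  0.1784 81.2989]
carton
(393, 216, 39, 44) 1001.0 [ 0.5132 -0.3091  0.0902  0.0678 18.1514]
cover corners [ 0.5265  0.1229  0.3017  0.1809 81.4722]
carton corners [ 0.5125 -0.3099  0.0908  0.0705 18.4406]
jar [ 0.724 -0.127  0.075]
bottle [0.285 0.314 0.1  ]
spool [ 0.381 -0.134  0.06 ]
weight [ 0.713 -0.314  0.062]
mallet [ 0.659 -0.458  0.195]
(np.float64(20.331985952670532), array([[ 9.37695098e-01,  3.47458688e-01, -6.02581324e-04],
       [ 3.47459180e-01, -9.37694336e-01,  1.20448548e-03],
       [-1.46528151e-04, -1.33881254e-03, -9.99999093e-01]]))
```

Top view: the small tin is at (0.533, 0.213), the large tin at (0.522, 0.116) and the carton at (0.513, -0.309), yaw 18°. The wing is about 53° counterclockwise of the slot. Setting out.

```bash
python3 -m inch '[[0,0,0,0.012,-0.015,0,1],[0,0,0,0.0242,-0.0298,0,1],[0,0,0,0.0242,-0.0298,0,1],[0,0,0,0.0242,-0.0298,0,1],[0,0,0,0.0242,-0.0298,0,1],[0,0,0,0.0242,-0.0298,0,1],[0,0,0,0.0242,-0.0298,0,1],[0,0,0,0.0242,-0.0298,0,1],[0,0,0,0.0242,-0.0298,0,1],[0,0,0,0.0242,-0.0298,0,1],[0,0,0,0.0242,-0.0298,0,1],[0,0,0,0.0242,-0.0298,0,1],[0,0,0,0.0242,-0.0298,0,1],[0,0,0,0.0242,-0.0298,0,1],[0,0,0,0.0242,-0.0298,0,1],[0,0,0,0.0242,-0.0298,0,1],[0,0,0,0.0242,-0.0298,0,1],[0,0,0,0.0242,-0.0298,0,1],[0,0,0,0.0242,-0.0298,0,1],[0,0,0,0.0242,-0.0298,0,1]]'
python3 -m inch '[[0,0,0,0.0242,-0.0298,0,1],[0,0,0,0.012,-0.015,0,1],[0,0,0.117,0,0,0,1],[0,0,0.117,0,0,0,1],[0,0,0.117,0,0,0,1],[0,0,0.117,0,0,0,1],[0,0,0.117,0,0,0,1],[0,0,0.117,0,0,0,1],[0,0,0,0,0,0,1],[0,0,0,0,0,0,1]]'
cat >> h.py <<'E'
def go(x,y,z,yaw):
    """what is left to the target, in tool axes (shift) and turn about tool z"""
    st=get_state(); a,M=tool(st); d=M.T@(np.array([x,y,z])-st['position'])
    t=(yaw-a+180)%360-180
    rem=M.T@R.from_euler('z',yaw,degrees=True).as_matrix()@np.diag([1,-1,-1])
    print('t',round(st['time_s'],2),'pos',st['position'].round(4),'yaw',a.round(2),'grip',round(st['grip_width'],4),'F',st['ft_force'].round(1),'T',st['torque'].round(2))
    print('shift',d.round(4),'turn',R.from_matrix(rem).as_rotvec().round(4)); return st
E
python3 - <<'E'
from h import *
st=go(.5223,.1161,.235,-19.9)
print(st['q'].round(2))
cv2.imwrite('pics/w1.png',capture('wrist'))
E
```

```text
time_s: 1.77
position: [0.4924, 0.0309, 0.2355]
orientation: [3.092, 0.554, -0.0]
ft_force: [0.6, -1.0, 0.5]
grip_width: 0.093
time_s: 2.6
position: [0.5105, 0.0838, 0.2354]
orientation: [3.095, -0.536, -0.001]
ft_force: [-0.1, -0.7, 0.3]
grip_width: 0.0933
t 2.6 pos [0.5105 0.0838 0.2354] yaw -19.66 grip 0.0933 F [-0.1 -0.7  0.3] T [-0.01 -0.02  0.03]
shift [ 0.0002 -0.0344  0.0004] turn [0.0005 0.0003 0.0041]
[-0.3   0.35  0.04  2.07 -0.02  0.72 -2.16]
```

View pics/w1.png

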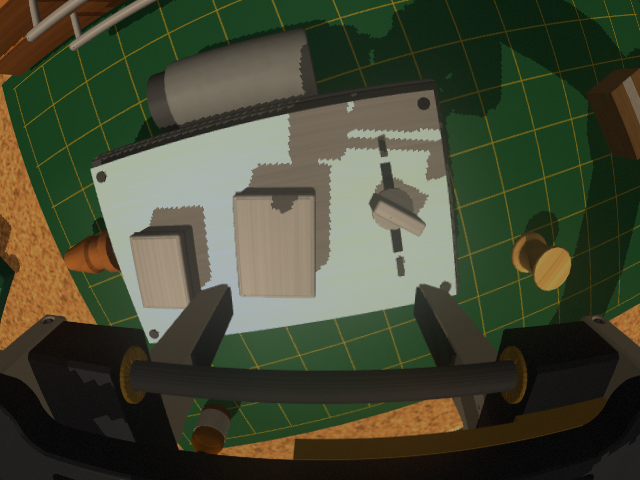

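Wrist view: large tin top spans corners (236,193), (315,190), (314,297) and (239,297). Small tin top spans (131,236), (184,234), (193,308) and (140,305). The wing bar runs from (375,196) to (424,232).

Run:
```python
from h import *
st=get_state()
f=lambda c,z:rect('wrist',np.array(c,float),z,st)
L=f([(236,194),(315,191),(314,297),(239,297)],.139)
print('large',L)
print('small',f([(131,236),(184,234),(193,308),(140,306)],.133))
print('wing',pt('wrist',376,197,.133,st),pt('wrist',423,228,.133,st))
print('slot',pt('wrist',380,137,.099,st),pt('wrist',402,275,.099,st))
go((L[0]+.5223)/2,(L[1]+.1161)/2,.125,-20)
```

```text
large [5.237000e-01 1.163000e-01 8.020000e-02 5.640000e-02 1.594857e+02]
small [5.333000e-01 2.127000e-01 6.310000e-02 4.910000e-02 1.597843e+02]
wing [0.53246862 0.03777559 0.133     ] [0.49965457 0.0118349  0.133     ]
slot [0.56866469 0.0175711  0.099     ] [0.45350904 0.03383588 0.099     ]
t 2.65 pos [0.5106 0.0838 0.2355] yaw -19.64 grip 0.093 F [ 0.6 -0.9  0.6] T [ 0.05 -0.05 -0.01]
shift [ 0.0008 -0.0347  0.1105] turn [0.0003 0.0002 0.0063]
```

```bash
python3 -m inch '[[0,0,0.006,0.0008,-0.0174,0,0.6],[0,0,0,0,-0.0174,0,0.6],[0,0,0,0,0,0.01,0.6],[0,0,0,0,0,0.02,0.6],[0,0,0,0,0,0.025,0.6],[0,0,0,0,0,0.025,0.6],[0,0,0,0,0,0.02,0.6],[0,0,0,0,0,0.01,0.6],[0,0,0,0,0,0,0.6],[0,0,0,0,0,0,0.6]]'
python3 - <<'E'
from h import *
go(.523,.1162,.125,-20)
E
```

```text
time_s: 3.48
position: [0.5232, 0.1156, 0.1254]
orientation: [3.092, -0.551, -0.002]
ft_force: [0.1, -0.4, 0.5]
grip_width: 0.0744
t 3.48 pos [0.5232 0.1156 0.1254] yaw -20.2 grip 0.0744 F [ 0.1 -0.4  0.5] T [0.02 0.   0.01]
shift [-0.0004 -0.0005  0.0004] turn [ 0.0007  0.0009 -0.0035]
```

```bash
python3 -m inch '[[0,0,0,0,0,0,-1],[0,0,0,0,0,0,-1],[0,0,0,0,0,0,-1],[0,0,0,0,0,0,-1],[0,0,0,0,0,0,-1],[0,0,0,0,0,0,-1],[0,0,0,0,0,-0.01,-1],[0,0,0,0,0,-0.02,-1],[0,0,0,0,0,-0.03,-1],[0,0,0,0,0,-0.02,-1],[0,0,0,0,0,-0.01,-1]]'
python3 -m inch '[[0,0,0,0.005,0.013,0,-1],[0,0,0,0.0085,0.0234,0,-1],[0,0,0,0.0114,0.0313,0,-1],[0,0,0,0.0114,0.0313,0,-1],[0,0,0,0.0114,0.0313,0,-1],[0,0,0,0.0114,0.0313,0,-1],[0,0,0,0.0114,0.0313,0,-1],[0,0,0,0.0114,0.0313,0,-1],[0,0,0,0.0085,0.0234,0,-1],[0,0,0,0.005,0.013,0,-1],[0,0,-0.06,0,0,0,-1],[0,0,-0.111,0,0,0,-1],[0,0,-0.111,0,0,0,-1],[0,0,-0.111,0,0,0,-1],[0,0,-0.111,0,0,0,-1],[0,0,-0.111,0,0,0,-1],[0,0,-0.05,0,0,0,-1],[0,0,0,0,0,0,-1],[0,0,0,0,0,0,-1]]'
python3 - <<'E'
from h import *
st=go(.513,-.309,.215,18.2)
im=capture('wrist');cv2.imwrite('pics/w2.png',im)
E
```

```text
time_s: 4.4
position: [0.524, 0.1162, 0.2183]
orientation: [-3.091, 0.552, -0.004]
ft_force: [1.1, -0.0, -1.9]
grip_width: 0.0555
time_s: 5.98
position: [0.5224, -0.1615, 0.2153]
orientation: [-3.104, -0.484, 0.001]
ft_force: [-0.2, 0.1, -1.8]
grip_width: 0.0559
t 5.98 pos [ 0.5224 -0.1615  0.2153] yaw 17.74 grip 0.0559 F [-0.2  0.1 -1.8] T [-0.01 -0.04 -0.01]
shift [-0.0539  0.1376  0.0003] turn [-0.0006  0.0007 -0.008 ]
```

View pics/w2.png

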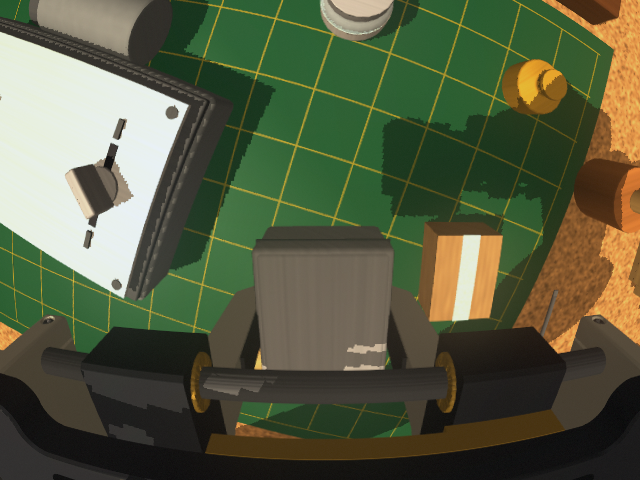

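Carton top corners are near (436,235), (502,236), (491,319) and (427,321). The held tin sits square in the jaws.

Run:
```python
from h import *
st=get_state()
f=lambda c,z:rect('wrist',np.array(c,float),z,st)
print(f([(436,235),(502,236),(491,319),(428,321)],.05))
im=cv2.imread('pics/w2.png');hsv=cv2.cvtColor(im,cv2.COLOR_BGR2HSV)
m=cv2.inRange(hsv,(0,0,150),(180,255,255));m[:215]=0;m[335:]=0;m[:,:415]=0;m[:,512:]=0
m=cv2.morphologyEx(m,cv2.MORPH_OPEN,np.ones((5,5)))
c=max(cv2.findContours(m,cv2.RETR_EXTERNAL,cv2.CHAIN_APPROX_NONE)[0],key=cv2.contourArea)
print(cv2.boundingRect(c),f(c,.05), cv2.contourArea(c))
P=np.array([pt('wrist',*q,.05,st)[:2] for q in c.reshape(-1,2)]);
m=np.zeros_like(m);h=cv2.convexHull(c);print(cv2.approxPolyDP(h,8,True).reshape(-1,2))
go(.513,-.3095,.12,18.2)
```

```text
[ 0.5122 -0.3103  0.0928  0.0709 18.9163]
(430, 235, 72, 86) [ 0.5126 -0.3094  0.0906  0.0683 17.8189] 5149.0
[[501 236]
 [489 316]
 [430 320]
 [438 236]]
t 6.03 pos [ 0.5225 -0.1615  0.2153] yaw 17.73 grip 0.0557 F [-0.1  0.  -0.7] T [-0.01  0.05  0.02]
shift [-0.0541  0.1381  0.0953] turn [-0.0004  0.0006 -0.0082]
```

```bash
python3 -m inch '[[0,0,-0.008,-0.006,0.015,0,-1],[0,0,0,-0.012,0.031,0,-1],[0,0,0,-0.014,0.036,0,-1],[0,0,0,-0.012,0.031,0,-1],[0,0,0,-0.008,0.02,0,-1],[0,0,0,-0.002,0.005,0,-1],[0,0,0,0,0,0.02,-1],[0,0,0,0,0,0.03,-1],[0,0,0,0,0,0.03,-1],[0,0,0,0,0,0.02,-1],[0,0,0,0,0,0.01,-1],[0,0,0,0,0,0,-1],[0,0,0,0,0,0,-1]]'
python3 - <<'E'
from h import *
go(.5128,-.3095,.0764,18.2)
E
```

```text
time_s: 7.12
position: [0.5151, -0.3089, 0.1058]
orientation: [-3.101, -0.5, 0.001]
ft_force: [0.4, -0.6, -0.8]
grip_width: 0.0555
t 7.12 pos [ 0.5151 -0.3089  0.1058] yaw 18.33 grip 0.0555 F [ 0.4 -0.6 -0.8] T [-0.07  0.03  0.04]
shift [-0.0024 -0.0002  0.0294] turn [-0.0004  0.0003  0.0023]
```

```bash
python3 -m inch '[[0,0,0,-0.0024,0,0.006,-1],[0,0,0,0,0,0.008,-1],[0,0,0,0,0,0.007,-1],[0,0,0,0,0,0.004,-1],[0,0,0,0,0,0.002,-1],[0,0,0,0,0,0.001,-1],[0,0,0,0,0,0.0,-1],[0,0,0,0,0,0,-1]]'
python3 - <<'E'
from h import *
go(.5128,-.3095,.0764,18.2)
E
```

```text
time_s: 7.78
position: [0.5126, -0.3102, 0.0777]
orientation: [3.101, 0.5, 0.0]
ft_force: [0.9, 0.2, -1.6]
grip_width: 0.0559
t 7.78 pos [ 0.5126 -0.3102  0.0777] yaw 18.32 grip 0.0559 F [ 0.9  0.2 -1.6] T [ 0.03 -0.01  0.02]
shift [ 0.0004 -0.0006  0.0013] turn [ 0.0002 -0.0002  0.0021]
```

Lower the last millimetre, open partly, and lift.

```bash
python3 -m inch '[[0,0,0,0,-0.0005,0.001,-1],[0,0,0,0,0,0.0005,-1],[0,0,0,0,0,0,-1],[0,0,0,0,0,0,0.4],[0,0,0,0,0,0,0.6],[0,0,0,0,0,0,0.6],[0,0,0,0,0,0,0.6],[0,0,0,0,0,-0.01,0.6],[0,0,0,0,0,-0.03,0.6],[0,0,0,0,0,-0.035,0.6],[0,0,0,0,0,-0.035,0.6],[0,0,0,0,0,-0.02,0.6],[0,0,0,0,0,-0.01,0.6]]'
python3 - <<'E'
from h import *
go(.5333,.2128,.215,-18.5)
cv2.imwrite('pics/top1.png',capture('top'))
im=cv2.imread('pics/top1.png')[190:290,350:470]
cv2.imwrite('pics/t1c.png',cv2.resize(im,None,fx=5,fy=5))
E
```

```text
time_s: 8.87
position: [0.5134, -0.3102, 0.22]
orientation: [3.099, 0.5, 0.006]
ft_force: [-0.1, -0.9, -0.0]
grip_width: 0.0741
t 8.87 pos [ 0.5134 -0.3102  0.22  ] yaw 18.32 grip 0.0741 F [-0.1 -0.9 -0. ] T [ 0.03 -0.01 -0.04]
shift [ 0.1833 -0.4903  0.0039] turn [ 0.0022 -0.0042  0.6425]
```

```bash
python3 -m inch '[[0,0,0,0.005,-0.012,0,0.6],[0,0,0,0.01,-0.025,0,0.6],[0,0,0,0.0137,-0.0368,0,0.6],[0,0,0,0.0137,-0.0368,0,0.6],[0,0,0,0.0137,-0.0368,0,0.6],[0,0,0,0.0137,-0.0368,0,0.6],[0,0,0,0.0137,-0.0368,0,0.6],[0,0,0,0.0137,-0.0368,0,0.6],[0,0,0,0.0137,-0.0368,0,0.6],[0,0,0,0.0137,-0.0368,0,0.6],[0,0,0,0.0137,-0.0368,0,0.6],[0,0,0,0.0137,-0.0368,0,0.6],[0,0,0,0.0137,-0.0368,0,0.6],[0,0,0,0.01,-0.025,0,0.6],[0,0,0,0.006,-0.018,0,0.6],[0,0,0,0.002,-0.006,0,0.6]]'
python3 -m inch '[[0,0,0.06,0,0,0,0.6],[0,0,0.11,0,0,0,0.6],[0,0,0.11,0,0,0,0.6],[0,0,0.11,0,0,0,0.6],[0,0,0.11,0,0,0,0.6],[0,0,0.1,0,0,0,0.6],[0,0,0.04,0,0,0,0.6],[0,0,0,0,0,0,0.6],[0,0,0,0,0,0,0.6]]'
python3 - <<'E'
from h import *
st=go(.5333,.2128,.215,-18.5);print(st['q'].round(2))
cv2.imwrite('pics/w3.png',capture('wrist'))
E
```

```text
time_s: 10.25
position: [0.5303, 0.2184, 0.214]
orientation: [-3.099, -0.508, 0.005]
ft_force: [0.2, -0.2, -0.3]
grip_width: 0.0745
time_s: 11.0
position: [0.5316, 0.2132, 0.215]
orientation: [3.1, -0.499, -0.002]
ft_force: [0.2, 0.5, 0.4]
grip_width: 0.0744
t 11.0 pos [0.5316 0.2132 0.215 ] yaw -18.28 grip 0.0744 F [0.2 0.5 0.4] T [ 0.07  0.04 -0.01]
shift [ 0.0017 -0.0001  0.    ] turn [0.0018 0.0013 0.0039]
[-0.5   0.44  0.02  1.97 -0.01  0.73 -2.36]
```

View pics/w3.png

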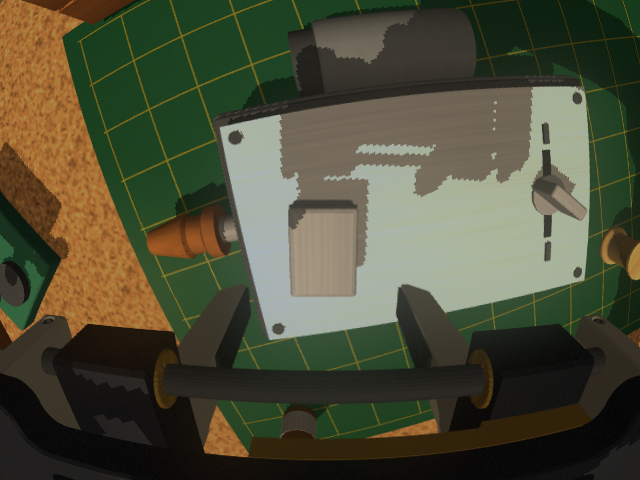

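View pics/t1c.png

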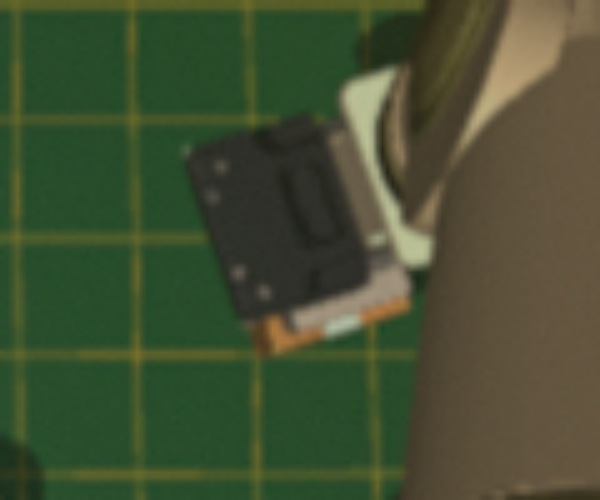

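Small tin top in the wrist view: (290,209), (357,208), (355,296), (292,297). The crop was blocked by the hand, so I'll measure the placed tin from a fresh top image.

Run:
```python
from h import *
st=get_state()
print('small',rect('wrist',np.array([(290,209),(357,208),(355,296),(292,297)],float),.133,st))
im=capture('top');hsv=cv2.cvtColor(im,cv2.COLOR_BGR2HSV);cv2.imwrite('pics/top2.png',im)
def big(m,z):
    o=np.zeros_like(m);o[205:272,385:445]=m[205:272,385:445]
    c=max(cv2.findContours(o,cv2.RETR_EXTERNAL,cv2.CHAIN_APPROX_NONE)[0],key=cv2.contourArea);print(cv2.boundingRect(c),rect('top',c,z))
big(cv2.inRange(hsv,(10,38,135),(28,90,255)),.09)
c=cv2.inRange(hsv,(36,120,0),(90,255,255))
big(cv2.bitwise_not(c),.05)
cv2.imwrite('pics/t2c.png',cv2.resize(im[200:280,370:460],None,fx=6,fy=6))
go(.5333,.2128,.121,-18.5)
```

```text
small [5.329000e-01 2.137000e-01 6.280000e-02 4.380000e-02 1.621893e+02]
(410, 219, 22, 37) [ 5.089000e-01 -3.245000e-01  8.610000e-02  4.700000e-02  1.734225e+02]
(385, 205, 60, 67) [ 5.128000e-01 -3.159000e-01  1.595000e-01  1.414000e-01  1.790352e+02]
t 11.1 pos [0.532  0.2135 0.2155] yaw -18.27 grip 0.0747 F [-1.3  0.5  0.3] T [0.04 0.05 0.01]
shift [0.0015 0.0001 0.0945] turn [0.001  0.0009 0.004 ]
```

View pics/t2c.png

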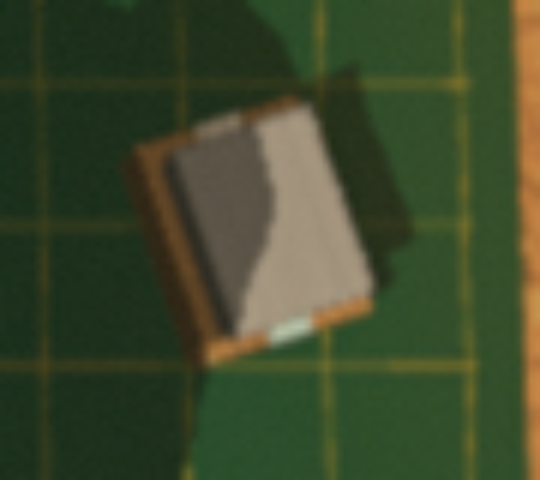

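The large tin sits on the carton: top corners in the crop near (172,150), (309,103), (375,290) and (240,335).

```bash
python3 - <<'E'
from h import *
g=lambda c,z:rect('top',np.array([(370+u/6-.4,200+v/6-.4) for u,v in c]),z)
print(g([(172,150),(309,103),(375,290),(240,335)],.09)); print(g([(133,148),(305,97),(375,308),(208,362)],.05))
E
python3 -m inch '[[0,0,0,0.0013,0,0.01,0.5],[0,0,0,0,0,0.02,0.5],[0,0,0,0,0,0.025,0.5],[0,0,0,0,0,0.02,0.5],[0,0,0,0,0,0.01,0.5],[0,0,0,0,0,0.008,0.5],[0,0,0,0,0,0.002,0.5],[0,0,0,0,0,0,0.5],[0,0,0,0,0,0,0.5]]'
python3 - <<'E'
from h import *
go(.5333,.2131,.121,-18.5)
E
```

```text
[ 0.5123 -0.3099  0.0763  0.0565 18.8246]
[ 0.5131 -0.3094  0.0896  0.072  17.0429]
time_s: 11.85
position: [0.5341, 0.2137, 0.1217]
orientation: [-3.101, 0.501, -0.001]
ft_force: [-0.5, 0.5, 0.2]
grip_width: 0.0699
t 11.85 pos [0.5341 0.2137 0.1217] yaw -18.34 grip 0.0699 F [-0.5  0.5  0.2] T [0.03 0.07 0.06]
shift [-0.0006  0.0008  0.0007] turn [-0.0007 -0.0007  0.0027]
```

```bash
python3 -m inch '[[0,0,0,0,0,0,-1],[0,0,0,0,0,0,-1],[0,0,0,0,0,0,-1],[0,0,0,0,0,0,-1],[0,0,0,0,0,0,-1],[0,0,0,0,0,0,-1],[0,0,0,0,0,0,-1],[0,0,0,0,0,-0.01,-1],[0,0,0,0,0,-0.025,-1],[0,0,0,0,0,-0.03,-1],[0,0,0,0,0,-0.025,-1],[0,0,0,0,0,-0.01,-1],[0,0,-0.06,0,0,0,-1],[0,0,-0.11,0,0,0,-1],[0,0,-0.11,0,0,0,-1],[0,0,-0.11,0,0,0,-1],[0,0,-0.11,0,0,0,-1],[0,0,-0.1,0,0,0,-1],[0,0,-0.04,0,0,0,-1]]'
python3 -m inch '[[0,0,0,-0.005,0.012,0,-1],[0,0,0,-0.01,0.025,0,-1],[0,0,0,-0.0137,0.0368,0,-1],[0,0,0,-0.0137,0.0368,0,-1],[0,0,0,-0.0137,0.0368,0,-1],[0,0,0,-0.0137,0.0368,0,-1],[0,0,0,-0.0137,0.0368,0,-1],[0,0,0,-0.0137,0.0368,0,-1],[0,0,0,-0.0137,0.0368,0,-1],[0,0,0,-0.0137,0.0368,0,-1],[0,0,0,-0.0137,0.0368,0,-1],[0,0,0,-0.0137,0.0368,0,-1],[0,0,0,-0.0137,0.0368,0,-1],[0,0,0,-0.01,0.025,0,-1],[0,0,0,-0.006,0.018,0,-1],[0,0,0,-0.002,0.006,0,-1],[0,0,0,0,0,0,-1],[0,0,0,0,0,0,-1]]'
python3 - <<'E'
from h import *
go(.5134,-.3095,.1127,18.3)
E
```

```text
time_s: 13.43
position: [0.5334, 0.2133, 0.2207]
orientation: [3.1, 0.509, -0.001]
ft_force: [-0.6, 1.0, -2.4]
grip_width: 0.0438
time_s: 14.93
position: [0.5131, -0.3093, 0.2208]
orientation: [-3.101, -0.499, 0.001]
ft_force: [-0.3, 0.1, -0.1]
grip_width: 0.0435
t 14.93 pos [ 0.5131 -0.3093  0.2208] yaw 18.28 grip 0.0435 F [-0.3  0.1 -0.1] T [ 0.   -0.04  0.01]
shift [0.0003 0.0004 0.1081] turn [-0.0011  0.0004 -0.0003]
```

```bash
python3 -m inch '[[0,0,0,0.0003,0.0003,0.01,-1],[0,0,0,0,0,0.025,-1],[0,0,0,0,0,0.025,-1],[0,0,0,0,0,0.02,-1],[0,0,0,0,0,0.015,-1],[0,0,0,0,0,0.007,-1],[0,0,0,0,0,0.003,-1],[0,0,0,0,0,0,-1],[0,0,0,0,0,0,-1],[0,0,0,0,0,0,-1]]'
python3 - <<'E'
from h import *
go(.5134,-.3095,.1127,18.3)
E
```

```text
time_s: 15.77
position: [0.5145, -0.3103, 0.1171]
orientation: [3.101, 0.5, 0.002]
ft_force: [0.2, 0.3, -1.1]
grip_width: 0.0437
t 15.77 pos [ 0.5145 -0.3103  0.1171] yaw 18.34 grip 0.0437 F [ 0.2  0.3 -1.1] T [ 0.03 -0.01 -0.06]
shift [-0.0008 -0.0011  0.0044] turn [ 0.0011 -0.0011  0.0006]
```

```bash
python3 -m inch '[[0,0,0,-0.0008,-0.001,0.002,-1],[0,0,0,0,0,0.0015,-1],[0,0,0,0,0,0.001,-1],[0,0,0,0,0,0.0005,-1],[0,0,0,0,0,0,-1],[0,0,0,0,0,0,-1]]'
python3 - <<'E'
from h import *
go(.5134,-.3095,.1127,18.3)
E
```

```text
time_s: 16.27
position: [0.5129, -0.3097, 0.1124]
orientation: [3.101, 0.5, 0.001]
ft_force: [-2.1, 1.9, 12.4]
grip_width: 0.0434
t 16.27 pos [ 0.5129 -0.3097  0.1124] yaw 18.31 grip 0.0434 F [-2.1  1.9 12.4] T [0.52 0.73 0.04]
shift [ 0.0006 -0.     -0.0003] turn [ 0.0006 -0.0004  0.0002]
```

```bash
python3 -m inch '[[0,0,0,0,0,-0.0005,-1],[0,0,0,0,0,0,-1],[0,0,0,0,0,0,0.2],[0,0,0,0,0,0,0.4],[0,0,0,0,0,0,0.4],[0,0,0,0,0,0,0.4],[0,0,0,0,0,-0.01,0.4],[0,0,0,0,0,-0.025,0.4],[0,0,0,0,0,-0.035,0.4],[0,0,0,0,0,-0.03,0.4],[0,0,0,0,0,-0.02,0.4],[0,0,0,0,0,-0.005,0.4]]'
python3 -m inch '[[0,0,-0.05,0,0,0,0.4],[0,0,-0.1,0,0,0,0.4],[0,0,-0.1,0,0,0,0.4],[0,0,-0.1,0,0,0,0.4],[0,0,-0.05,0,0,0,0.4],[0,0,0,0,0,0,0.4]]'
python3 - <<'E'
from h import *
go(.5125,.0257,.235,41)
E
```

```text
time_s: 17.27
position: [0.5143, -0.3103, 0.2411]
orientation: [3.098, 0.499, 0.007]
ft_force: [1.4, -0.2, -0.3]
grip_width: 0.0648
time_s: 17.77
position: [0.5125, -0.3096, 0.2363]
orientation: [-2.938, -1.109, 0.001]
ft_force: [0.1, 0.5, -0.5]
grip_width: 0.0651
t 17.77 pos [ 0.5125 -0.3096  0.2363] yaw 41.36 grip 0.0651 F [ 0.1  0.5 -0.5] T [-0.06 -0.01  0.01]
shift [ 0.2216 -0.2516  0.0014] turn [-0.0009  0.0002  0.0063]
```

```bash
python3 -m inch '[[0,0,0,0.01,-0.0114,0,0.4],[0,0,0,0.02,-0.0227,0,0.4],[0,0,0,0.025,-0.0284,0,0.4],[0,0,0,0.025,-0.0284,0,0.4],[0,0,0,0.025,-0.0284,0,0.4],[0,0,0,0.025,-0.0284,0,0.4],[0,0,0,0.025,-0.0284,0,0.4],[0,0,0,0.025,-0.0284,0,0.4],[0,0,0,0.0215,-0.0244,0,0.4],[0,0,0,0.014,-0.0159,0,0.4],[0,0,0,0.006,-0.0068,0,0.4],[0,0,0,0,0,0,0.4],[0,0,0,0,0,0,0.4]]'
python3 - <<'E'
from h import *
go(.5125,.0257,.125,41)
im=capture('wrist');cv2.imwrite('pics/w4.png',im)
top=capture('top');cv2.imwrite('pics/top3.png',top)
a=cv2.resize(im,(800,600));b=cv2.resize(top[200:280,370:460],None,fx=3,fy=3);a[:b.shape[0],800-b.shape[1]:]=b
cv2.imwrite('pics/v4.png',a)
E
```

```text
time_s: 18.85
position: [0.5133, 0.0252, 0.2365]
orientation: [2.94, 1.106, -0.001]
ft_force: [0.7, -0.7, 0.1]
grip_width: 0.0646
t 18.85 pos [0.5133 0.0252 0.2365] yaw 41.23 grip 0.0646 F [ 0.7 -0.7  0.1] T [-0.05 -0.03  0.02]
shift [-0.0002 -0.0009  0.1115] turn [0.0002 0.0007 0.0039]
```

View pics/v4.png

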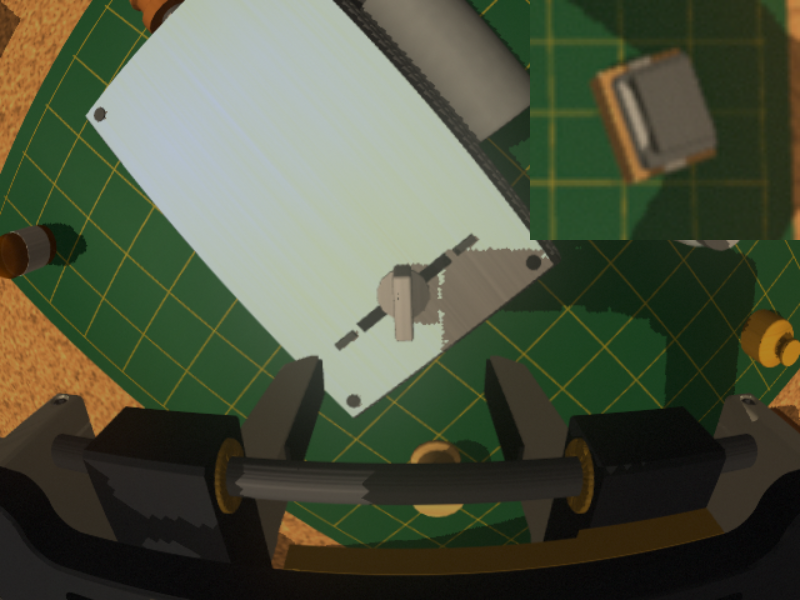

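The column stands stacked (inset). The wing bar's top face runs from (402,277) to (404,340) of 800, nearly along tool x, and the flange centre is near (402,293).

```bash
python3 - <<'E'
from h import *
st=get_state()
p=[pt('wrist',u*.8,v*.8,.133,st) for u,v in((402,277),(404.5,340))]
print(p,(p[0]+p[1])/2,np.degrees(np.arctan2(*(p[0]-p[1])[[1,0]])))
print('flange',pt('wrist',402*.8,293*.8,.103,st))
s=[pt('wrist',u*.8,v*.8,.099,st) for u,v in((476,237),(338,347))]
print('slot',(s[0]+s[1])/2,np.degrees(np.arctan2(*(s[0]-s[1])[[1,0]])))
E
python3 -m inch '[[0,0,0,0,0,0.01,0],[0,0,0,0,0,0.025,0],[0,0,0,0,0,0.025,0],[0,0,0,0,0,0.015,0],[0,0,0,0,0,0.005,0],[0,0,0,0,0,0,0],[0,0,0,0,0,0,0]]'
```

```text
[array([0.52660065, 0.03759087, 0.133     ]), array([0.49870676, 0.01132762, 0.133     ])] [0.51265371 0.02445925 0.133     ] 43.27538003087355
flange [0.51272859 0.02565131 0.103     ]
slot [0.51248188 0.02325216 0.099     ] -9.087767894531593
time_s: 19.53
position: [0.5137, 0.025, 0.1566]
orientation: [-2.941, -1.105, 0.001]
ft_force: [-0.1, -1.2, -0.6]
grip_width: 0.0468
```

```bash
python3 -m inch '[[0,0,-0.035,-0.0005,0.0005,0.008,0],[0,0,0,0,0,0.01,0],[0,0,0,0,0,0.008,0],[0,0,0,0,0,0.004,0],[0,0,0,0,0,0,0],[0,0,0,0,0,0,0]]'
python3 - <<'E'
from h import *
go(.5127,.0248,.125,43.3)
E
```

```text
time_s: 20.03
position: [0.5134, 0.025, 0.1263]
orientation: [-2.92, -1.158, 0.001]
ft_force: [-0.3, -0.3, 0.1]
grip_width: 0.0466
t 20.03 pos [0.5134 0.025  0.1263] yaw 43.25 grip 0.0466 F [-0.3 -0.3  0.1] T [-0.    0.   -0.04]
shift [-0.0006 -0.0003  0.0013] turn [-0.0005  0.0006 -0.0008]
```

Grip, then turn clockwise 0.91 rad.

```bash
python3 -m inch '[[0,0,0,-0.0005,0,0,-1],[0,0,0,0,0,0,-1],[0,0,0,0,0,0,-1],[0,0,0,0,0,0,-1],[0,0,0,0,0,0,-1],[0,0,0,0,0,0,-1]]'
python3 -m inch '[[0,0,0.04,0,0,0,-1],[0,0,0.08,0,0,0,-1],[0,0,0.1,0,0,0,-1],[0,0,0.1,0,0,0,-1],[0,0,0.1,0,0,0,-1],[0,0,0.1,0,0,0,-1],[0,0,0.1,0,0,0,-1],[0,0,0.1,0,0,0,-1],[0,0,0.1,0,0,0,-1],[0,0,0.06,0,0,0,-1],[0,0,0.03,0,0,0,-1],[0,0,0,0,0,0,-1],[0,0,0,0,0,0,-1]]'
python3 - <<'E'
from h import *
go(.5127,.0248,.125,-8.8)
E
```

```text
time_s: 20.53
position: [0.5128, 0.0249, 0.1267]
orientation: [-2.92, -1.158, 0.001]
ft_force: [-10.8, 14.4, 6.2]
grip_width: 0.0115
time_s: 21.62
position: [0.5127, 0.0251, 0.1267]
orientation: [-3.132, 0.24, 0.001]
ft_force: [-3.1, 2.3, 5.5]
grip_width: 0.0107
t 21.62 pos [0.5127 0.0251 0.1267] yaw -8.77 grip 0.0107 F [-3.1  2.3  5.5] T [ 0.78  0.88 -0.07]
shift [0.0001 0.0003 0.0017] turn [-0.0002  0.0009  0.0006]
```

```bash
python3 -m inch '[[0,0,0,0,0,0,-0.4],[0,0,0,0,0,0,0],[0,0,0,0,0,0,0],[0,0,0,0,0,0,0],[0,0,0,0,0,-0.01,0],[0,0,0,0,0,-0.02,0],[0,0,0,0,0,-0.02,0],[0,0,0,0,0,-0.01,0],[0,0,0,0,-0.01,0,-1],[0,0,0,0,-0.025,0,-1],[0,0,0,0,-0.03,0,-1],[0,0,0,0,-0.025,0,-1],[0,0,0,0,-0.01,0,-1],[0,0,0,0,0,0,-1],[0,0,0,0,0,0,-1],[0,0,0,0,0,0,-1]]'
python3 - <<'E'
from h import *
go(.5275,.1235,.125,-8.8)
im=capture('wrist');cv2.imwrite('pics/w5.png',im)
top=capture('top');cv2.imwrite('pics/top4.png',top)
a=cv2.resize(im,(800,600));b=cv2.resize(top[200:280,370:460],None,fx=3,fy=3);a[360:600,530:]=b
cv2.imwrite('pics/v5.png',a)
E
```

```text
time_s: 22.95
position: [0.5282, 0.1219, 0.1862]
orientation: [3.131, -0.245, -0.001]
ft_force: [-0.6, 0.7, -0.1]
grip_width: 0.0011
t 22.95 pos [0.5282 0.1219 0.1862] yaw -8.96 grip 0.0011 F [-0.6  0.7 -0.1] T [0.01 0.06 0.06]
shift [-0.0008 -0.0016  0.0612] turn [ 0.0012  0.0008 -0.0028]
```

View pics/v5.png

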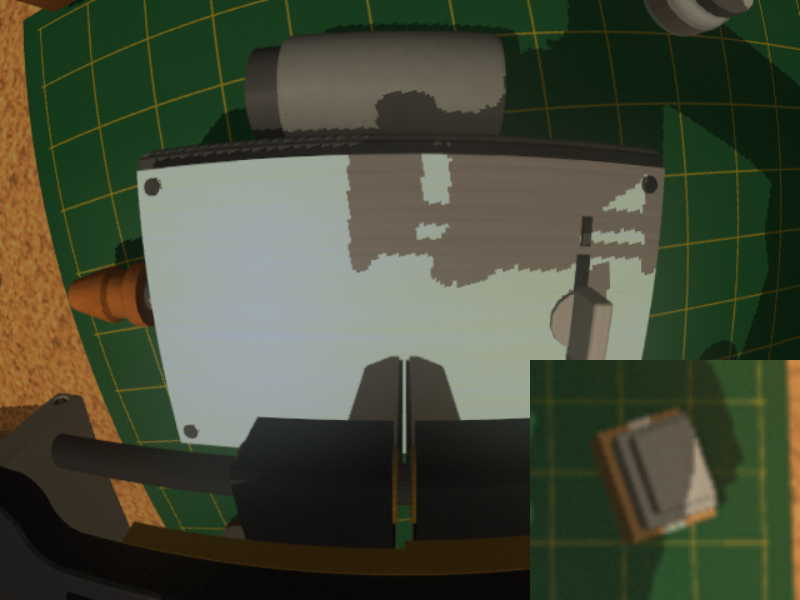

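The wing bar now lines up with the slot and ribs near (585,235)–(590,340), and the column is square. Lowering the closed fingertips onto the bare cover centre.

```bash
python3 -m inch '[[0,0,0,0,0,0.01,-1],[0,0,0,0,0,0.02,-1],[0,0,0,0,0,0.018,-1],[0,0,0,0,0,0.01,-1],[0,0,0,0,0,0.003,-1],[0,0,0,0,0,0,-1],[0,0,0,0,0,0,-1]]'
python3 -m inch '[[0,0,0,0,0,0.003,-1],[0,0,0,0,0,0.003,-1],[0,0,0,0,0,0.002,-1],[0,0,0,0,0,0.002,-1],[0,0,0,0,0,0,-1],[0,0,0,0,0,0,-1]]'
python3 - <<'E'
from h import *
go(.5275,.1235,.108,-8.8)
E
```

```text
time_s: 23.63
position: [0.5288, 0.1231, 0.1258]
orientation: [3.132, -0.244, 0.0]
ft_force: [0.6, 0.6, -0.4]
grip_width: 0.0008
time_s: 24.13
position: [0.5287, 0.1234, 0.116]
orientation: [-3.132, 0.243, -0.001]
ft_force: [-1.3, -0.5, 7.1]
grip_width: 0.0004
t 24.13 pos [0.5287 0.1234 0.116 ] yaw -8.89 grip 0.0004 F [-1.3 -0.5  7.1] T [0.02 0.33 0.01]
shift [-0.0012  0.0001  0.008 ] turn [-0.0002 -0.0003 -0.0016]
```

Contact at 0.116, 7 N. Press on.

```bash
python3 -m inch '[[0,0,0,0,0,0.001,-1],[0,0,0,0,0,0.001,-1],[0,0,0,0,0,0.001,-1],[0,0,0,0,0,0.001,-1],[0,0,0,0,0,0,-1]]'
python3 -m inch '[[0,0,0,0,0,0.001,-1],[0,0,0,0,0,0.001,-1],[0,0,0,0,0,0.001,-1],[0,0,0,0,0,0.001,-1],[0,0,0,0,0,0,-1],[0,0,0,0,0,0,-1]]'
python3 - <<'E'
from h import *
go(.5275,.1235,.108,-8.8)
E
```

```text
time_s: 24.55
position: [0.5288, 0.1234, 0.1122]
orientation: [-3.132, 0.244, -0.001]
ft_force: [-2.4, -0.0, 9.3]
grip_width: 0.0006
time_s: 25.05
position: [0.5288, 0.1234, 0.1084]
orientation: [-3.132, 0.244, -0.001]
ft_force: [-1.8, -0.1, 11.3]
grip_width: 0.0
t 25.05 pos [0.5288 0.1234 0.1084] yaw -8.89 grip 0.0 F [-1.8 -0.1 11.3] T [-0.09  0.53 -0.01]
shift [-0.0013  0.0001  0.0004] turn [-0.0004 -0.0006 -0.0016]
```

```bash
python3 -m inch '[[0,0,0,0,0,0.0004,-1],[0,0,0,0,0,0.0003,-1],[0,0,0,0,0,0,-1],[0,0,0,0,0,0,-1],[0,0,0,0,0,0,-1]]'
```

```text
time_s: 25.47
position: [0.5288, 0.1234, 0.1083]
orientation: [-3.132, 0.243, -0.002]
ft_force: [-4.7, -1.1, 18.6]
grip_width: 0.0001
```

```bash
python3 -m inch '[[0,0,0,0,0,0.0003,-1],[0,0,0,0,0,0,-1],[0,0,0,0,0,0,-1],[0,0,0,0,0,0,-1],[0,0,0,0,0,0,-1],[0,0,0,0,0,0,-1],[0,0,0,0,0,0,-1],[0,0,0,0,0,0,-1],[0,0,0,0,0,0,-1],[0,0,0,0,0,0,-1],[0,0,0,0,0,0,-1],[0,0,0,0,0,0,-1]]'
python3 - <<'E'
from h import *
go(.5288,.1234,.108,-8.8)
top=capture('top');sc=capture('scene');go(.5288,.1234,.108,-8.8)
a=np.hstack([cv2.resize(top[120:320,100:500],(400,200)),cv2.resize(sc[120:420,150:550],(400,300))[:200]])
v=np.zeros((600,800,3),np.uint8);v[:300,:400]=cv2.resize(top[180:280,380:480],(400,300))[:300];v[:300,400:]=sc[120:420,150:550];v[300:]=cv2.resize(top[120:300,120:500],(800,300))
cv2.imwrite('pics/v6.png',v)
E
```

```text
time_s: 26.47
position: [0.5288, 0.1234, 0.1083]
orientation: [-3.132, 0.244, -0.002]
ft_force: [-5.3, -1.0, 22.3]
grip_width: 0.001
t 26.47 pos [0.5288 0.1234 0.1083] yaw -8.9 grip 0.001 F [-5.3 -1.  22.3] T [-0.24  1.08 -0.04]
shift [0.     0.     0.0003] turn [-0.0007 -0.0011 -0.0017]
t 26.57 pos [0.5288 0.1234 0.1082] yaw -8.89 grip 0.0005 F [-4.4 -0.4 21.5] T [-0.2   1.18  0.  ]
shift [0.     0.     0.0002] turn [-0.0007 -0.0011 -0.0016]
```

View pics/v6.png

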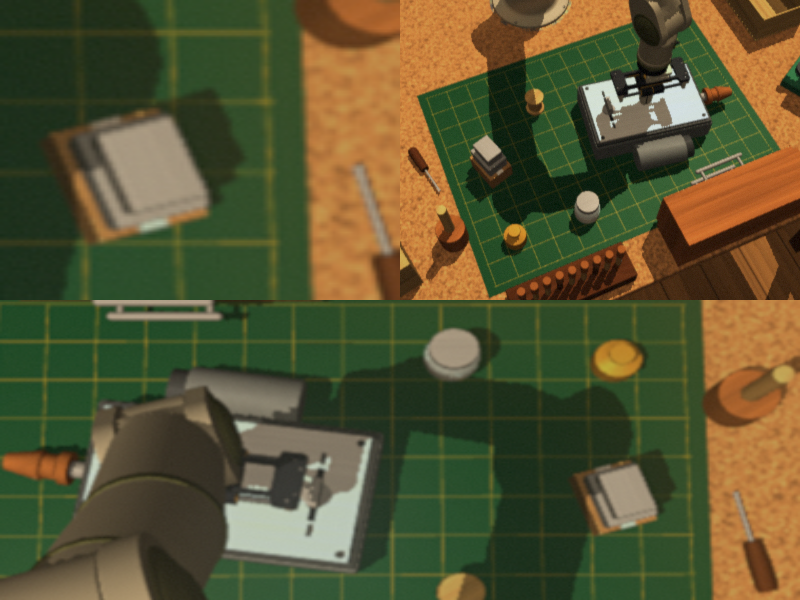

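The column is square, the wing is in line with the slot, the bystanders are in place, and the cover is held down at about 22 N. Handing in.

```bash
python3 -c "
from station import *
print(hand_in())"
```

```text
the job is handed in; nothing more can be done
None
```

The job is finished and handed in at about 26.6 s of the 61 s allowed. I stacked the large tin on the carton and the small tin on top of it. I then turned the wing about 52° clockwise into line with the slot and pressed the cover down with the closed fingertips at its centre, still holding it there.

**Cover:** It travelled about 8 mm, from first contact at TCP height 0.116 m to a stop at 0.108 m. The force then rose to about 22 N with no further movement, so it is against the frame. About 5 N of sideways force showed during the press.

**Column:** I measured the large tin within about 1 mm and 2° of the carton. I checked the small tin on top only by eye in the last pictures, where it looked square.

**Wing:** It was left at tool yaw -8.8°, against a slot measured at -8.0° to -9.1°.

**Bystanders:** Those in view in the last pictures (jar, weight, mallet, awl and spool) looked undisturbed by eye. The dye bottle was outside the final crops; I never moved near it.

No check failed.

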